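# Load a spindle on the ratchet index table and bring it round to the lens

## Robot

A 7-joint arm with a two-finger parallel gripper is mounted at the origin on the work surface. World frame = base frame: x ahead of the robot, y to its left, z up, the work surface at z = 0. Lengths are in m, angles in rad, forces in N, time in s.
With the tool pointing down it reaches from about 0.425 to 1.025 m from the base axis. Payload 9.4 kg.
Tool frame: the origin (TCP) lies at the very end of the fingers, on their centre line; the grasp point (between the pads) lies 19 mm behind it; z points along the fingers, x is the direction in which the jaws open and shut, and the axes are right-handed (so a half turn about z gives the same grasp; the last joint's range is limited). The gripper opens to 93 mm and grips with 3 to 60 N. Pads are 15 mm wide; open, the fingers measure 128 mm over their backs; the gripper's body (75 mm by 188 mm) begins 65 mm behind the grasp point.
Start: joints at [-0.077, 0.599, -0.003, 1.599, 0.002, 0.943, -0.08], TCP at [0.725, -0, 0.219] pointing down, gripper open.
Joint ranges: [-2.57, 2.57], [-0.35, 1.97], [-1.29, 1.29], [0.11, 2.56], [-1.05, 4.19], [0.11, 1.86], [-2.63, 2.63]. Speed limits (rad/s): [2.22, 2.22, 3.01, 3.01, 3.14, 3.14, 3.14].

## Interface

Orientations are given as [roll, pitch, yaw] about the fixed x, y, z axes, in that order (R = Rz(yaw) Ry(pitch) Rx(roll)).
In Python, from bench import env, imaging gives the robot as it stands. The module is installed in compiled form; this text tells all that it offers.
- The arm moves only by the tool drive_tool, never from a script. Its argument "increments" is one flat list of numbers, 5 for each row, row after row: the shift along the world's x, y, z in cm, then the turn about the world's z in rad, then the closure, from -1 (fully open) to 1 (shut), so that 0 is half open. A call has 1 to 12 rows; each row is the pose to reach, as a shift and turn from the pose measured when the call began; what a row does not reach only later rows make up. A row lasts 1/8 s, in which the tool goes at most 62.5 mm and 10.7 degrees, less where a joint would pass 70% of its speed; a pose out of reach is approached as far as the arm can. A call with a gripper value outside its range is refused whole. The fingers move at their own pace and stop on an object; "grip_force" is the grip in N (left out, the last holds). Time passes only in rows, so rows that repeat a pose let the fingers close. It gives the time, the measured TCP pose, the force and the opening at its end, in the units of the state.
- env.read_state(): the state, without advancing time (a new reading comes with each control period).
- imaging.read_camera(name): name is "scene" or "side" or "wrist"; returns a dict with "img" (420x560x3 uint8, red, green, blue), "intrinsics" (3x3 intrinsics, pixels), "dist_coeffs" ([k1, k2, p1, p2, k3] as OpenCV has them; the pictures are not rectified), "view" (4x4, takes a point from world to camera coordinates). Camera axes: x right, y up, looking along -z (the intrinsics and any distortion apply to the point x, -y, -z); pixel columns grow to the right and rows downward; lengths in m; the calibration is good to about 2 mm. A picture is of the moment at which its call begins. There is no depth.
- env.sign_off(): hands the job in, once; it reports no verdict.
The state is a dict: "t": time; "q": joint angles; "qvel": joint speeds; "tau": joint torques, N m; "eef_pos": TCP position; "tcp_rot": TCP orientation; "contact_force": force on the tool from outside, world axes, zero at the start; "ft_torque": the same for the moment, N m; "gripper_width": opening from 0.0 (shut) to 1.0 (fully open).
Only numpy, scipy, OpenCV 4.12 (cv2) and the standard library are available. Lean on these libraries where they do the work, as an engineer would, in place of code of your own. Each camera call takes 0.05 s, during which the arm holds its last target.

## Task

Load the tall flange-headed spindle for measuring: pick it from the mat, stand it upright in the vee on the index table where the vee is now, set it down gently and let go. Then work the table's lever in full strokes, letting it come all the way back after each one, until the vee with the spindle has come round to the fixed pointer in front of the lens, and leave the lever back at rest. Turn the table only by its lever, never let the spindle drop or fall over, do not push against the lens, and leave the other pieces where they are.

Things in the scene. Friction and masses are not known exactly. Their poses are not given: they have to be found in the camera images.
- spindle_mid (a point): The workpiece: a tall, top-heavy bare steel spindle, 114 mm high, 0.34 to 0.53 kg, standing on the black mat (3 mm) left of the index table. Stem 17 mm dia; head: flange 44 mm dia from 82 to 104 mm above the underside (grip it there), boss 20 mm dia up to 114 mm. Tips beyond 10°. Point on its axis, 57 mm above the underside; z up the axis. Shares three places, in any order, with pin and bush.
- spindle_foot (a point): Centre of the underside of the spindle's foot, a disc of 30 mm dia, 8 mm high.
- vee_seat (a point): Seat of the vee on the index table: where the centre of the foot's underside belongs, on the platen's top face, 42 mm from the platen's axis. The vee is two dark steel jaws, 12 mm high, 7 mm thick, meeting at a right angle 21 mm nearer the axis and opening outward; a foot centred here touches both jaws. Turns with the platen: x outward along the vee's open side, z up.
- platen_axis (a point): Centre of the top face of the platen, a round aluminium plate of 130 mm dia, face 50 mm above the bench. Does not turn: x to pointer and lens, y to the left of that, z up.
- pointer (a point): The tip of the fixed pointer at the platen's rim on the lens side, 71 mm from the platen's axis, 52 mm above the bench.
- platen (a joint): Turn of the platen, rad: 0 with the vee at the pointer; starts at -1.8 to -0.7 and grows clockwise seen from above. An 18-tooth ratchet with a holding pawl lets it turn only that way: each full lever stroke adds one tooth, 0.349, and it rests on whole teeth (0, -0.349, -0.698 ...) within 0.04 (the start may be less exact; the first stroke corrects it). An overshoot costs 17 more strokes.
- lever (a joint): Hand lever, rad: 0 at rest, 0.44 at the end stop; grows clockwise seen from above, as the platen does. A stroke must pass about 0.37 for the tooth to catch, and the lever must come back below 0.06 for the drive pawl to fall behind the next. A spring (about 2 N at the handle at rest, 3.4 N at the stop) returns it by itself.
- handle (a point): Middle of the lever's upright black handle, 80 mm above the bench, 148 mm from the platen's axis about which it swings. Round, 18 to 26 mm dia, from 45 to 101 mm above the bench; the arm below has its top at 21 mm. It is on the side away from the lens: at rest 0.22 rad to the right of the line axis - lens (looking at the lens), a stroke swings it to the left, 65 mm, to 0.22 rad beyond the line.
- index: The fixed index table: round grey base 216 mm dia, 12 mm high, with the platen and lever, and a rail along +x that carries the lens. Origin on the bench below the platen's axis; x to the lens.
- pin_mid (a point): Bystander: a plain steel pin gauge, straight-sided, 26 mm dia, 113 mm high, standing; point half-way up.
- bush_mid (a point): Bystander: a short flanged steel bush, 46 mm high, flange 44 mm dia at the bottom, standing; point half-way up.
- ringgauge_mid (a point): Bystander: a dark steel ring gauge, 60 mm dia, 22 mm high; point in its middle.
- caliper_mid (a point): Bystander: a digital caliper lying flat, 235 mm long; point on its beam.
- brush_grip (a point): Bystander: a wooden-handled brush, 190 mm long; point on its handle.
- bottle_mid (a point): Bystander: a white bottle, 54 mm dia, 135 mm high; point half-way up.
- lens: Camera, lens and ring light, fixed on the index table's rail: optical axis 132 mm above the bench, ring light 68 mm dia with its front 120 mm from the platen's axis, 166 mm high. Origin and axes as for index.
Not all that is in view belongs to the job. What is shaped like the part that bears spindle_mid but blue is not meant.

How it is judged:
On the way:
1. The spindle stands upright in the vee, let go, with the vee still well short of the pointer (platen below -0.5 rad) (horizontal distance between spindle_foot and vee_seat below 0.007 m and z of spindle_foot in the frame of vee_seat below 0.003 m and angle between spindle_mid's own z axis and vertical below 0.06 rad and contact force between spindle and the fingers below 0.1 N and value of joint platen below -0.5 rad), for 0.2 s.
At the end, for the whole second after the job is handed in: The platen rests on the tooth that puts the vee at the pointer (within 0.10 rad), the lever is back at rest (below 0.06 rad), and the spindle stands upright (within 0.06 rad) on the platen in the vee, its foot's centre within 8 mm of the seat, let go and still (value of joint platen between -0.1 and 0.1 rad and value of joint lever below 0.06 rad and horizontal distance between spindle_foot and vee_seat below 0.008 m and z of spindle_foot in the frame of vee_seat below 0.003 m and angle between spindle_mid's own z axis and vertical below 0.06 rad and velocity of joint platen below 0.05 rad/s and linear speed of spindle below 0.02 m/s); the robot touches nothing.
It fails at once if The spindle falls over (more than 0.5 rad from upright) (angle between spindle_mid's own z axis and vertical above 0.5 rad).
It fails at once if The spindle is dropped: it moves faster than 0.35 m/s with no finger on it (linear speed of spindle above 0.35 m/s and contact force between spindle and the fingers below 0.05 N).
It fails at once if The platen is pushed by the robot itself (over 4 N) (contact force between platen and the fingers above 4 N or contact force between platen and the arm above 4 N).
It fails at once if The robot pushes against the lens, its light or the camera (over 5 N) (contact force between lens and the arm above 5 N or contact force between lens and the fingers above 5 N).
It fails at once if Another piece is moved by more than 20 mm (distance of any of pin_mid, bush_mid, ringgauge_mid, caliper_mid, brush_grip, bottle_mid from where it was at the start of the episode above 0.02 m).
It also fails if it takes over 67 s, if anything falls off the work surface, if the arm or the gripper's body presses on something with over 40 N, if the wrist force passes 120 N, or if a joint passes its speed limit or range.

## Working session

There is one attempt and no reset: what is moved stays moved. The work goes in short steps, Python scripts to look and compute and a tool call to move; the robot and the scene stay as the last step left them, time stands still between calls to the robot, and variables do not carry over. Pictures are saved under pics/ and viewed, and the job is handed in when it is done.

Besides the shell and the picture viewer there is one more tool, called after "Emit:" as name(argument=value, ...) on one line, values as JSON. drive_tool: Moves the arm, as the interface text tells. Its arguments: {"type":"object","properties":{"increments":{"type":"array"},"grip_force":{"type":"number"}},"required":["increments"]}

```bash
mkdir -p pics
cat > h.py <<'E'
import numpy as np, cv2
from bench import env, imaging
def cam(n):
    return imaging.read_camera(n)
def save(c,name): cv2.imwrite('pics/'+name+'.png', c['img'][:,:,::-1])
def ray(c,u,v):
    K=np.array(c['intrinsics']);d=np.array(c['dist_coeffs'],float)
    p=cv2.undistortPoints(np.array([[[u,v]]],float),K,d)[0,0]
    V=np.array(c['view']);R=V[:3,:3];t=V[:3,3]
    return -R.T@t, R.T@np.array([p[0],-p[1],-1.0])
def onz(c,u,v,z):
    o,d=ray(c,u,v); return o+d*(z-o[2])/d[2]
def proj(c,P):
    P=np.atleast_2d(P).astype(float);V=np.array(c['view']);X=P@V[:3,:3].T+V[:3,3]
    X=X*[1,-1,-1]
    return cv2.projectPoints(X,np.zeros(3),np.zeros(3),np.array(c['intrinsics']),np.array(c['dist_coeffs'],float))[0][:,0]
E
python3 - <<'E'
from h import *
import pickle
s=env.read_state();print(s)
D={}
for n in ['scene','side','wrist']:
    c=cam(n);save(c,n+'0');D[n]=c
    V=np.array(c['view']);print(n,-V[:3,:3].T@V[:3,3],c['dist_coeffs'])
pickle.dump(D,open('D0.pkl','wb'))
E
```

```text
{'t': 0.0, 'q': array([-0.07668145,  0.60009726, -0.00253987,  1.60011333,  0.00181582,
        0.94290835, -0.07980222]), 'qvel': array([-1.13527438e-03, -3.68753192e-04, -7.41310321e-06, -7.36702893e-05,
        8.36641858e-04,  1.07420954e-03,  1.40493197e-03]), 'tau': array([ 5.70884713e-04, -7.65060925e+01,  1.49801854e+00, -2.52344084e+01,
       -5.23842021e-02,  1.69115182e-02,  2.08527672e-04]), 'eef_pos': array([ 7.24517559e-01, -3.77424351e-05,  2.17786070e-01]), 'tcp_rot': array([3.14143773e+00, 1.51650630e-03, 4.41105750e-05]), 'contact_force': array([-0.75219258,  0.62530424, -0.31122561]), 'ft_torque': array([ 0.00724392, -0.01153581,  0.00118656]), 'gripper_width': 1.0021231453177883}
scene [1.15334232 0.67038011 1.09337612] [0.07187952 0.         0.         0.         0.        ]
side [-0.21561584  0.86363279  0.97369545] [-0.18030223  0.          0.          0.          0.        ]
wrist [0.72488862 0.07845409 0.38322991] [-0.02711426  0.          0.          0.          0.        ]
```

View pics/scene0.png

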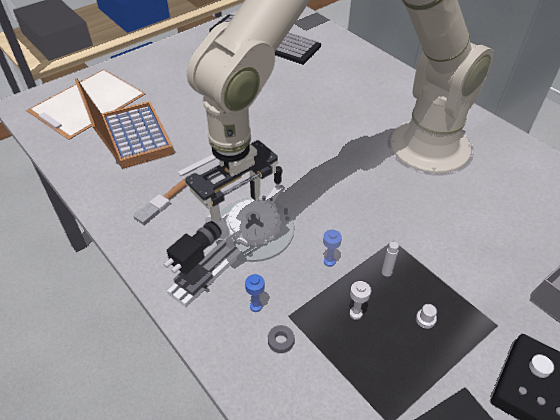

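View pics/side0.png

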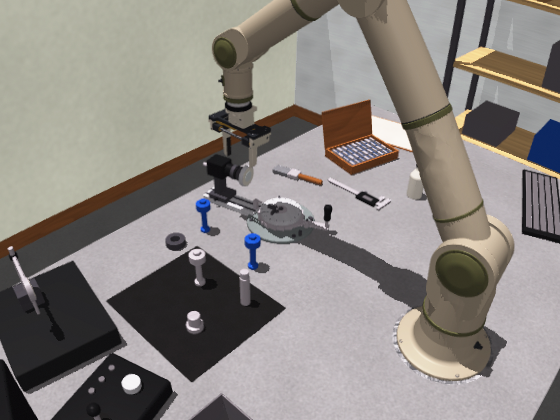

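View pics/wrist0.png

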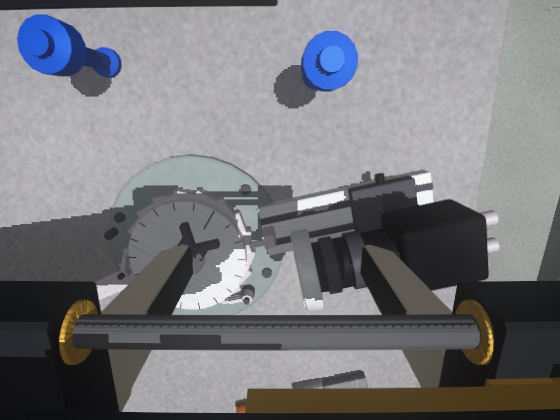

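The steel spindle candidates in the scene image are: a white flange-headed piece at (359,298), blue look-alikes at (255,290) and (332,245), the pin at (391,258) and the bush at (428,315). I choose (359,298) and will check it in close crops.

Run:
```python
import cv2,numpy as np
def z(n,x,y,w,h,k,o):
    i=cv2.imread('pics/'+n+'.png')[y:y+h,x:x+w];cv2.imwrite('pics/'+o+'.png',cv2.resize(i,None,fx=k,fy=k,interpolation=cv2.INTER_CUBIC))
z('scene0',320,230,130,110,6,'c_sc_sp')
z('side0',160,240,110,100,6,'c_si_sp')
z('wrist0',90,140,220,180,3.6,'c_wr_pl')
z('scene0',150,170,170,140,4.5,'c_sc_pl')
z('side0',190,150,160,110,5,'c_si_pl')
```

```text
(no output)
```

View pics/c_sc_sp.png

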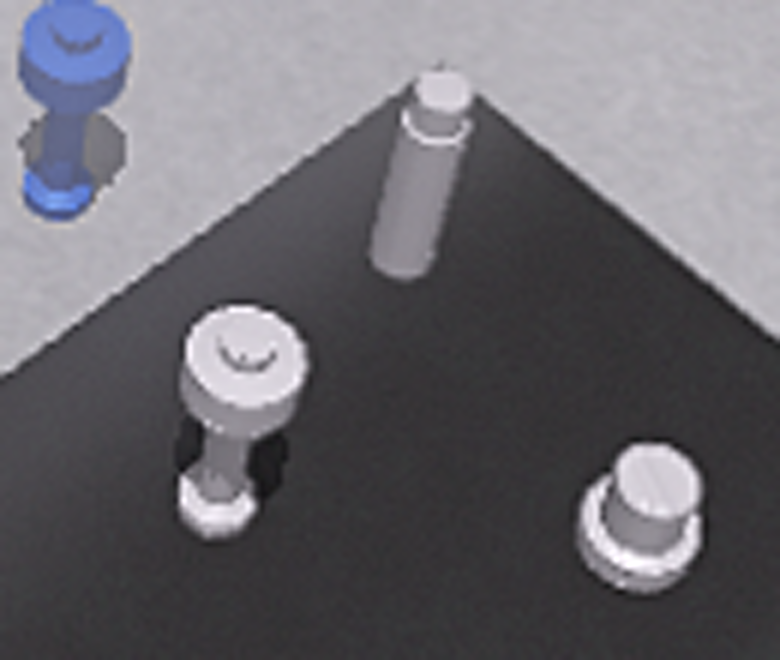

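View pics/c_si_sp.png

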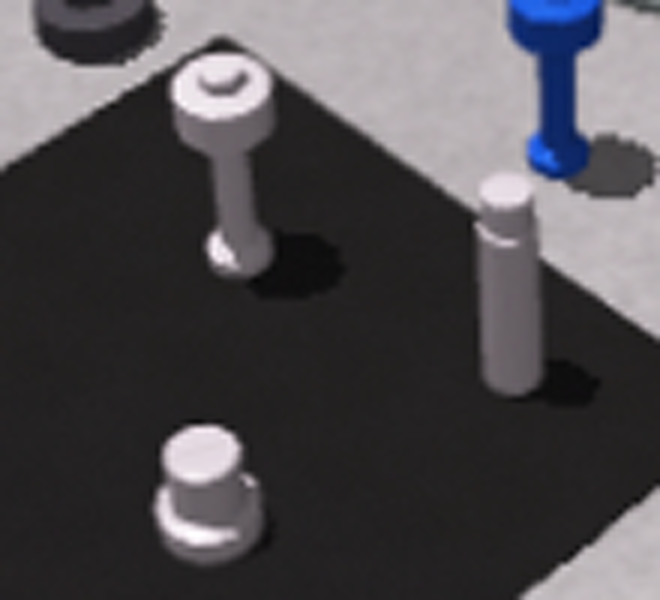

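View pics/c_wr_pl.png

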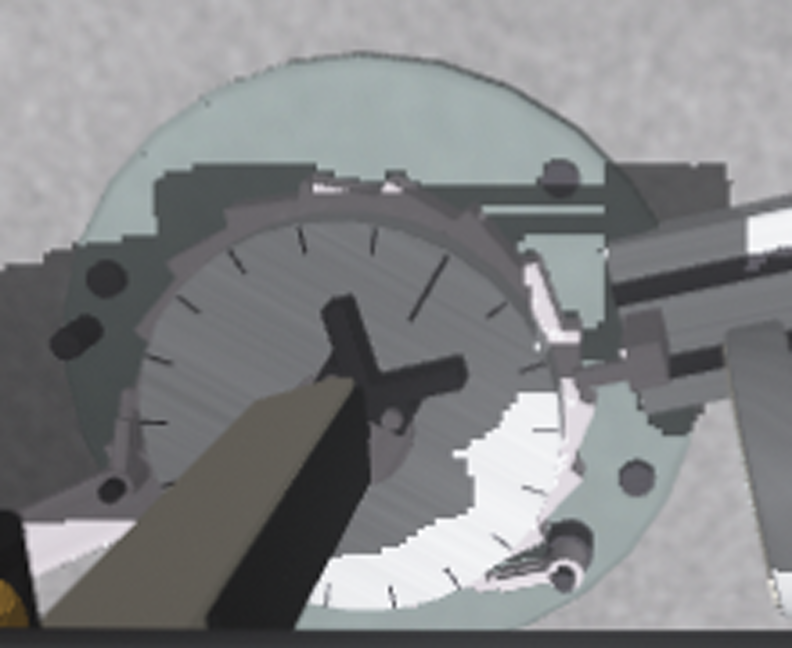

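View pics/c_sc_pl.png

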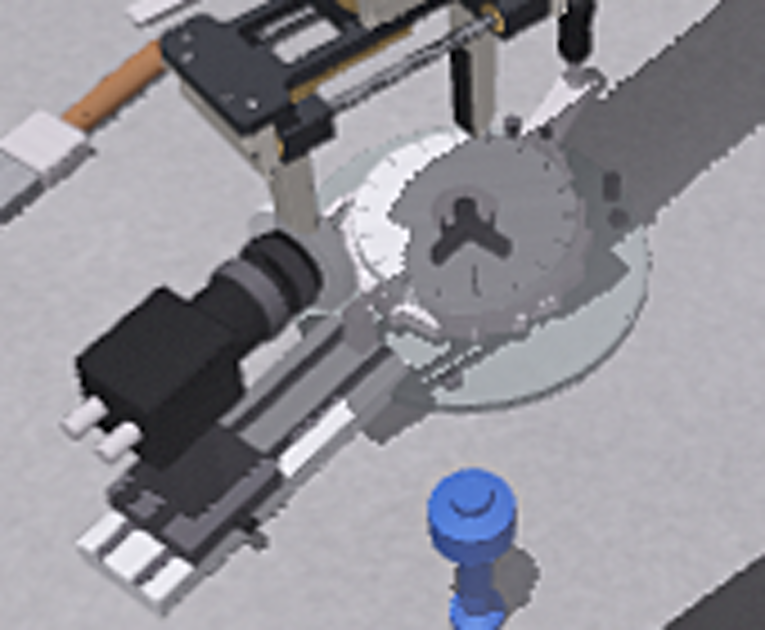

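View pics/c_si_pl.png

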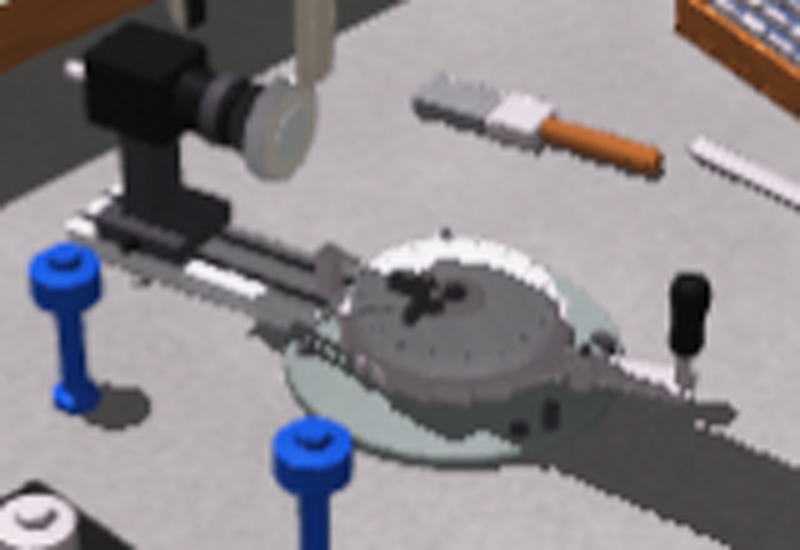

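```bash
cat > m1.py <<'E'
from h import *
import pickle
from scipy.optimize import least_squares
D=pickle.load(open('D0.pkl','rb'));W,S,I=D['wrist'],D['scene'],D['side']
w=lambda x,y:(90+(x+.5)/3.6-.5,140+(y+.5)/3.6-.5)
out=[(298,228),(232,250),(376,228),(178,297),(147,357),(139,422),(327,607),(393,607),(508,303),(447,256),(548,367),(557,430),(545,493),(511,545),(461,589)]
P=np.array([onz(W,*w(*p),.05)[:2] for p in out])
f=least_squares(lambda q:np.hypot(*(P-q[:2]).T)-q[2],[.68,.08,.06],loss='soft_l1',f_scale=.001)
print('platen',f.x,f.fun*1e3)
ax=f.x[:2]
a=onz(W,*w(446,257),.05)[:2];b=onz(W,*w(412,320),.05)[:2]
print('scribe',a-ax,b-ax,np.degrees(np.arctan2(*(a-ax)[::-1])),np.degrees(np.arctan2(*(b-ax)[::-1])),np.degrees(np.arctan2(*(a-b)[::-1])))
# base
for n,c,z in (('w',W,.012),('s',S,.012)):
    pass
Bw=np.array([onz(W,*w(*p),.012)[:2] for p in [(360,54),(280,66),(205,102),(145,153),(90,228),(530,92),(600,150),(440,64)]])
f=least_squares(lambda q:np.hypot(*(Bw-q[:2]).T)-q[2],[.68,.08,.108]);print('base w',f.x,f.fun*1e3)
s=lambda x,y:(150+(x+.5)/4.5-.5,170+(y+.5)/4.5-.5)
# lens camera / pointer tip / handle
print('pointer tip wrist',onz(W,*w(585,378),.052))
si=lambda x,y:(190+(x+.5)/5-.5,150+(y+.5)/5-.5)
print('handle top side',onz(I,*si(691,283),.101), 'bottom',onz(I,*si(683,352),.045))
print('handle top scene', onz(S,*s(573,10),.06))
# spindle
k=lambda x,y,ox,oy:(ox+(x+.5)/6-.5,oy+(y+.5)/6-.5)
print('sp scene flange',onz(S,*k(245,357,320,230),.107),'foot',onz(S,*k(217,506,320,230),.007))
print('sp side flange',onz(I,*k(222,100,160,240),.107),'foot',onz(I,*k(239,254,160,240),.007))
E
python3 m1.py
```

```text
platen [ 0.6252056  -0.07506648  0.06394803] [-0.15116427 -0.10856492  0.35794797 -0.51160285 -0.32993637  0.68392089
  0.37537067 -0.21569801  0.40889541 -0.16844663  0.76286341 -0.18788985
 -0.49627015 -1.06644417  0.6149621 ]
scribe [0.0327685  0.05422612] [0.02158567 0.03467715] 58.85569254397336 58.09875039075711 60.22862887570318
base w [-172.52184184 1083.40019612 1097.13293736] [-16.95762647 -17.34293697 -10.14822988   2.64900495  23.81770044
   3.12544287  24.79050068  -9.93385126]
pointer tip wrist [ 0.69803893 -0.05803093  0.052     ]
handle top side [ 0.48710522 -0.12908774  0.101     ] bottom [ 0.49085916 -0.13273171  0.045     ]
handle top scene [ 0.47665533 -0.15993934  0.06      ]
sp scene flange [0.59829721 0.28053358 0.107     ] foot [0.59935854 0.2827342  0.007     ]
sp side flange [0.58875991 0.29032674 0.107     ] foot [0.59461476 0.28654046 0.007     ]
```

The crops confirm it: the bare-steel piece with a flanged head and thin stem at scene (359,298) is the spindle, and the pin and bush beside it look clearly different. I'll move so the wrist camera looks down on the spindle, which also clears the view of the table.

Emit:
drive_tool(increments=[-2, 3, 2, 0, -1, -6, 10, 4, 0, -1, -10, 16, 4, 0, -1, -12.7, 21, 4, 0, -1, -12.7, 21, 4, 0, -1, -12.7, 21, 4, 0, -1])

```text
t: 0.9
eef_pos: [0.5965, 0.2122, 0.258]
tcp_rot: [-3.141, 0.002, 0.004]
contact_force: [0.0, -1.0, -0.1]
gripper_width: 1.004
```

Run:
```python
from h import *
import pickle
D={}
for n in ['scene','side','wrist']:
    c=cam(n);save(c,n+'1');D[n]=c
    if n=='wrist': print(c['view'],c['intrinsics'])
pickle.dump(D,open('D1.pkl','wb'))
def z(n,x,y,w,h,k,o):
    i=cv2.imread('pics/'+n+'.png')[y:y+h,x:x+w];cv2.imwrite('pics/'+o+'.png',cv2.resize(i,None,fx=k,fy=k,interpolation=cv2.INTER_CUBIC))
z('scene1',150,160,170,140,4.5,'d_sc')
z('side1',190,140,160,110,5,'d_si')
```

```text
[[ 9.99997244e-01 -1.06746700e-03 -2.09105799e-03 -5.97294230e-01]
 [ 4.39869954e-04  9.60072320e-01 -2.79751579e-01 -1.57840741e-01]
 [ 2.30619248e-03  2.79749888e-01  9.60070144e-01 -4.88061007e-01]
 [ 0.00000000e+00  0.00000000e+00  0.00000000e+00  1.00000000e+00]] [[330.60007717   0.         276.24160332]
 [  0.         330.60007717 208.77457146]
 [  0.           0.           1.        ]]
```

View pics/wrist1.png

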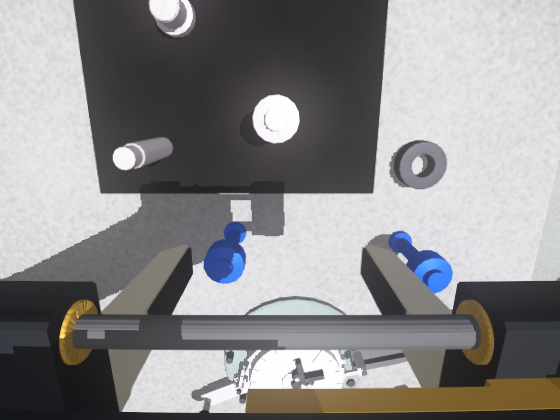

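View pics/d_sc.png

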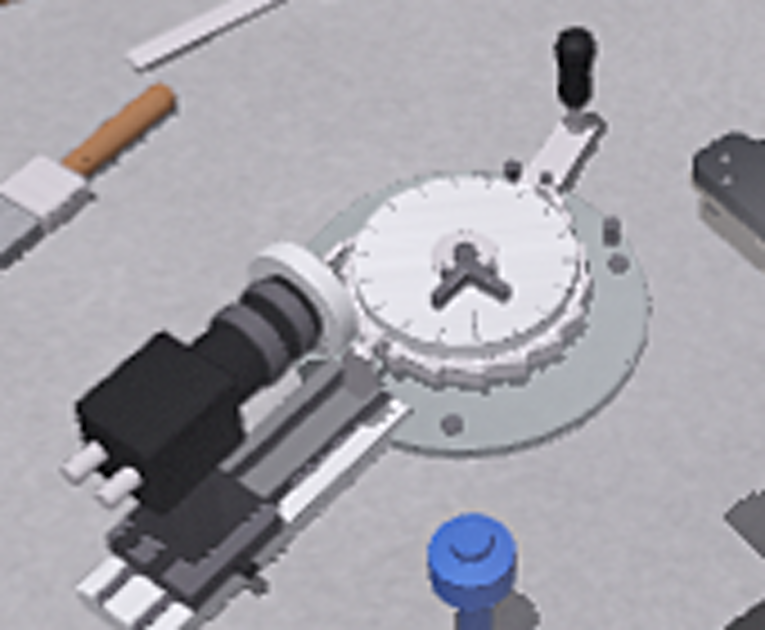

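View pics/d_si.png

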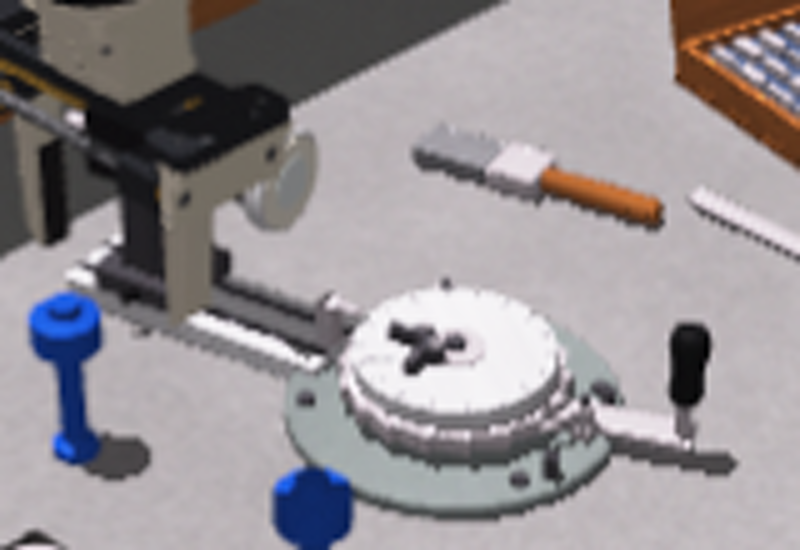

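```bash
cat > m2.py <<'E'
from h import *
import pickle
from scipy.optimize import least_squares
D=pickle.load(open('D1.pkl','rb'));W,S,I=D['wrist'],D['scene'],D['side']
def circ(c,pts,z,r=None):
    P=np.array([onz(c,*p,z)[:2] for p in pts]);m=P.mean(0)
    f=least_squares(lambda q:np.hypot(*(P-q[:2]).T)-(q[2] if r is None else r),[*m,.05],loss='soft_l1',f_scale=.001)
    return f.x.round(4),round(float(np.abs(f.fun).mean()*1e3),2)
def tri(rs):
    A=0;b=0
    for o,d in rs:
        d=d/np.linalg.norm(d);M=np.eye(3)-np.outer(d,d);A=A+M;b=b+M@o
    x=np.linalg.solve(A,b);return x.round(4),[round(float(np.linalg.norm(np.cross(x-o,d/np.linalg.norm(d))))*1e3,1) for o,d in rs]
if __name__=='__main__':
    # spindle in wrist
    g=cv2.cvtColor(W['img'],cv2.COLOR_RGB2GRAY)
    m=(g>110).astype(np.uint8);m[:, :230]=0;m[:,330:]=0;m[170:]=0;m[:70]=0
    cs,_=cv2.findContours(m,cv2.RETR_EXTERNAL,cv2.CHAIN_APPROX_NONE);k=max(cs,key=cv2.contourArea)[:,0]
    print('flange bbox',cv2.boundingRect(k));print('flange circ z107',circ(W,k,.107),'r=22',circ(W,k,.107,.022))
    # side / scene spindle: head mask
    for n,c,(x0,x1,y0,y1) in (('scene',S,(340,380,275,325)),('side',I,(180,215,243,292))):
        g=cv2.cvtColor(c['img'],cv2.COLOR_RGB2GRAY);m=np.zeros_like(g);m[y0:y1,x0:x1]=(g[y0:y1,x0:x1]>90)
        cs,_=cv2.findContours(m,cv2.RETR_EXTERNAL,cv2.CHAIN_APPROX_NONE);k=max(cs,key=cv2.contourArea)[:,0]
        print(n,'bbox',cv2.boundingRect(k), 'top rows', [ (y,np.where(m[y])[0][[0,-1]].tolist()) for y in range(y0,y1,3) if m[y].any()])
    # platen scene
    s=lambda x,y:(150+(x+.5)/4.5-.5,160+(y+.5)/4.5-.5)
    g=cv2.cvtColor(S['img'],cv2.COLOR_RGB2GRAY)
    top=[(455,174),(420,183),(385,205),(360,240),(356,275),(372,310),(400,333),(440,347),(480,349),(520,339),(555,315),(578,280),(580,245),(565,215),(535,190),(500,177)]
    print('platen scene',circ(S,[s(*p) for p in top],.05))
    base=[(400,447),(440,455),(490,455),(540,443),(590,415),(625,382),(645,340),(650,300),(635,255),(615,225),(590,200),(370,190),(335,220),(430,175)]
    print('base scene',circ(S,[s(*p) for p in base],.006))
    i=lambda x,y:(190+(x+.5)/5-.5,140+(y+.5)/5-.5)
    base=[(286,415),(300,445),(340,475),(390,497),(450,510),(510,510),(570,500),(605,485),(625,370),(595,345),(570,328)]
    print('base side',circ(I,[i(*p) for p in base],.006))
    top=[(450,287),(400,297),(362,320),(343,350),(347,380),(375,405),(420,417),(470,420),(520,410),(552,385),(562,355),(550,322),(520,302),(490,291)]
    print('platen side',circ(I,[i(*p) for p in top],.05))
    print('handle top',tri([ray(S,*s(574,36)),ray(I,*i(691,331))]),'mid',tri([ray(S,*s(575,68)),ray(I,*i(688,362))]),'bot',tri([ray(S,*s(573,101)),ray(I,*i(684,402))]))
    print('apex z62',onz(S,*s(467,268),.062),'jaw ends',onz(S,*s(440,298),.062),onz(S,*s(503,292),.062))
    print('scribe',onz(S,*s(476,313),.05),onz(S,*s(477,340),.05))
    # lens camera rear connectors, ring light, rail
    print('rail white edge', onz(S,*s(285,510),.02),onz(S,*s(395,405),.02))
E
python3 m2.py
```

```text
flange bbox (252, 94, 48, 50)
flange circ z107 (array([0.5973, 0.2819, 0.0217]), 0.25) r=22 (array([0.5973, 0.2819, 0.05  ]), 0.33)
scene bbox (350, 281, 22, 39) top rows [(275, [340, 343]), (281, [356, 363]), (284, [352, 368]), (287, [351, 370]), (290, [351, 371]), (293, [350, 370]), (296, [350, 368]), (299, [352, 367]), (302, [355, 363]), (305, [354, 360]), (308, [351, 360]), (311, [350, 361]), (314, [350, 362]), (317, [351, 360])]
side bbox (180, 243, 35, 43) top rows [(243, [186, 214]), (246, [186, 214]), (249, [183, 214]), (252, [180, 214]), (255, [180, 214]), (258, [189, 203]), (261, [190, 203]), (264, [192, 201]), (267, [196, 199]), (270, [196, 200]), (273, [196, 200]), (276, [197, 200]), (279, [195, 203]), (282, [195, 203]), (285, [197, 201])]
platen scene (array([ 0.6242, -0.0745,  0.0664]), 0.8)
base scene (array([ 0.6256, -0.0774,  0.1098]), 1.04)
base side (array([ 0.6194, -0.0774,  0.1087]), 3.12)
platen side (array([ 0.622 , -0.0673,  0.0695]), 1.34)
handle top (array([ 0.4922, -0.1386,  0.0976]), [2.7, 2.7]) mid (array([ 0.4925, -0.1378,  0.0734]), [1.4, 1.4]) bot (array([ 0.4927, -0.1388,  0.0431]), [2.4, 2.4])
apex z62 [ 0.63503221 -0.06090079  0.062     ] jaw ends [ 0.66048231 -0.05267503  0.062     ] [ 0.63012747 -0.03380246  0.062     ]
scribe [ 0.64557903 -0.03930747  0.05      ] [ 0.65718806 -0.02327141  0.05      ]
rail white edge [ 0.79674423 -0.01440024  0.02      ] [ 0.70775822 -0.03482926  0.02      ]
```

Run:
```python
from m2 import *
print('pin',onz(W,124,158,.116),'pinbase',onz(W,163,147,.01),'bush',onz(W,165,12,.049))
print('blue', onz(W,225,262,.114),onz(W,433,272,.114))
print(env.read_state()['eef_pos'])
```

```text
pin [0.45576278 0.24733909 0.116     ] pinbase [0.45712797 0.24691403 0.01      ] bush [0.48473094 0.3868061  0.049     ]
blue [0.54522145 0.14061308 0.114     ] [0.76043784 0.12889616 0.114     ]
[0.59845323 0.20821912 0.25780071]
```

Emit:
drive_tool(increments=[0, 2.5, 0, 0, -1, 0.05, 5.5, -1, 0, -1, 0.1, 7, -4, 0, -0.7, 0.1, 7, -8, 0, -0.6, 0.1, 7, -11, 0, -0.6, 0.1, 7, -11, 0, -0.6], grip_force=25)

```text
t: 1.8
eef_pos: [0.5985, 0.2782, 0.1454]
tcp_rot: [3.139, 0.005, -0.002]
contact_force: [-0.0, -0.4, 0.0]
gripper_width: 0.801
```

Run:
```python
from h import *
c=cam('wrist');save(c,'w2')
for i in range(3):
    s=env.read_state();print(s['eef_pos'],s['tcp_rot'],s['gripper_width'],s['t'])
c=cam('wrist')
print('flange expected px at z107', proj(c,[[.5975,.282,.107],[.5975,.282,.117]]))
```

```text
[0.59945536 0.27855123 0.1471624 ] [ 3.13992507e+00  2.51611458e-03 -2.27301708e-03] 0.7960735642098101 1.85
[0.59945536 0.27855123 0.1471624 ] [ 3.13992507e+00  2.51611458e-03 -2.27301708e-03] 0.7960735642098101 1.85
[0.59945536 0.27855123 0.1471624 ] [ 3.13992507e+00  2.51611458e-03 -2.27301708e-03] 0.7960735642098101 1.85
flange expected px at z107 [[273.65335535 230.96085083]
 [273.47709456 236.42148045]]
```

View pics/w2.png

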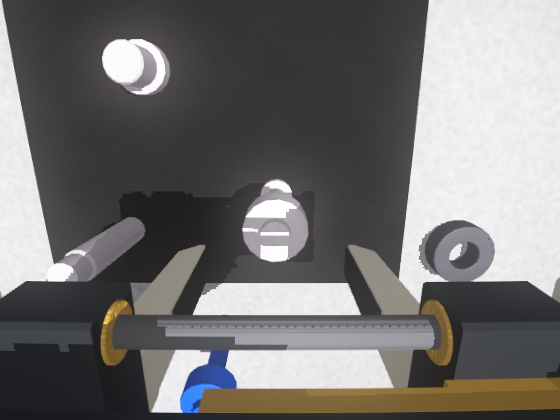

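The spindle's flange, at (275,228), sits midway between the fingers at x 200 and 350. The expected pixel was (274,231), so they agree to about 2 mm. I'll descend and grip.

Emit:
drive_tool(increments=[-0.1, 0.45, -2, 0, -0.6, -0.1, 0.45, -4.5, 0, -0.6, -0.1, 0.45, -6.5, 0, -0.6, -0.1, 0.45, -7, 0, -0.6, -0.1, 0.45, -7, 0, -0.6, -0.1, 0.45, -7, 0, -0.2, -0.1, 0.45, -7, 0, 0.1, -0.1, 0.45, -7, 0, 0.4, -0.1, 0.45, -7, 0, 0.6, -0.1, 0.45, -7, 0, 0.6], grip_force=25)

```text
t: 3.15
eef_pos: [0.5989, 0.2834, 0.0786]
tcp_rot: [3.141, 0.001, -0.002]
contact_force: [-1.9, 0.3, 4.2]
gripper_width: 0.466
```

Run:
```python
from h import *
c=cam('wrist');save(c,'w3');c=cam('side');save(c,'s3')
s=env.read_state();print(s['eef_pos'],s['tcp_rot'],s['gripper_width'],s['t'],s['contact_force'])
cv2.imwrite('pics/s3c.png',cv2.resize(cv2.imread('pics/s3.png')[170:320,120:300],None,fx=4,fy=4,interpolation=2))
```

```text
[0.5989889  0.28337127 0.07860573] [ 3.14102311e+00  6.59203605e-04 -2.18249322e-03] 0.4632437070778319 3.25 [-2.05388066  0.56255955  5.1591005 ]
```

View pics/w3.png

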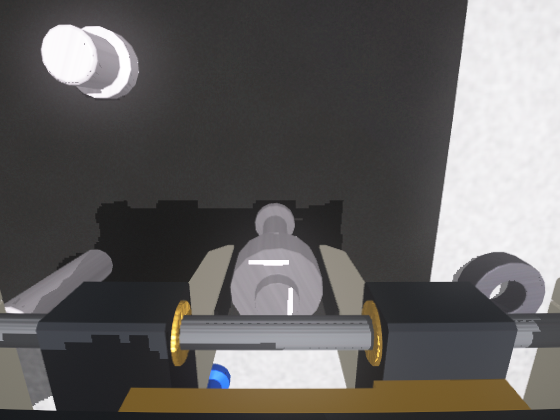

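View pics/s3c.png

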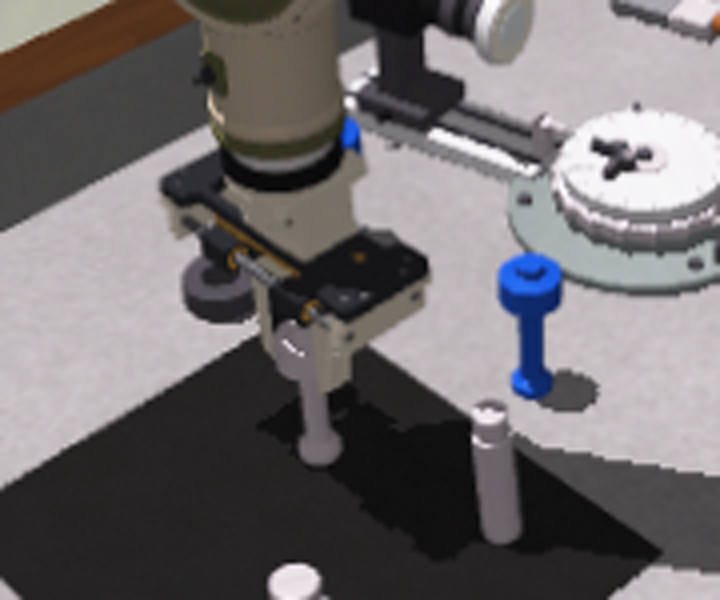

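Gripped: the opening is 43 mm, the stem is upright, and the flange sits between the pads. Lifting.

Emit:
drive_tool(increments=[0, 0, 0.5, 0, 0.6, 0, 0, 1.5, 0, 0.6, 0, 0, 3.5, 0, 0.6, 0, 0, 6, 0, 0.6, 0, 0, 9, 0, 0.6, 0, 0, 12, 0, 0.6, 0, 0, 14, 0, 0.6, 0, 0, 15, 0, 0.6, 0, 0, 15, 0, 0.6])

```text
t: 4.38
eef_pos: [0.5992, 0.2834, 0.2296]
tcp_rot: [-3.141, -0.001, -0.002]
contact_force: [-0.0, 0.5, -5.6]
gripper_width: 0.464
```

Emit:
drive_tool(increments=[0.1, -1, 0, 0, 0.6, 0.5, -3, 0, 0, 0.6, 0.9, -6, 0, 0, 0.6, 1.4, -9, 0, 0, 0.6, 1.8, -12, 0, 0, 0.6, 2.3, -15, 0, 0, 0.6, 2.7, -18, 0, 0, 0.6, 3.2, -21, 0, 0, 0.6, 3.6, -23.5, 0, 0, 0.6, 3.9, -25, 0, 0, 0.6, 3.9, -25.5, 0, 0, 0.6, 3.9, -25.5, 0, 0, 0.6])

```text
t: 5.88
eef_pos: [0.6379, 0.0287, 0.2294]
tcp_rot: [-3.141, -0.0, -0.002]
contact_force: [-0.3, -0.6, -4.8]
gripper_width: 0.465
```

Run:
```python
from h import *
import pickle
D={}
for n in ['scene','side','wrist']:
    c=cam(n);save(c,n+'4');D[n]=c
pickle.dump(D,open('D4.pkl','wb'))
s=env.read_state();print(s['eef_pos'],s['tcp_rot'],s['gripper_width'],s['t'],s['contact_force'])
```

```text
[0.63799771 0.02969417 0.2295294 ] [-3.14097119e+00 -3.75099469e-04 -6.38761952e-04] 0.4662115774689623 6.025 [-0.06507285  0.80942696 -4.6494632 ]
```

View pics/wrist4.png

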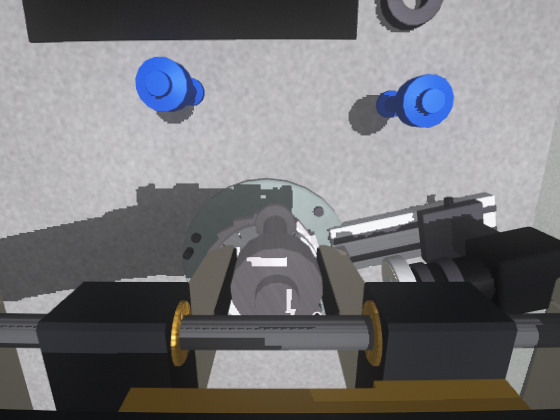

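View pics/scene4.png

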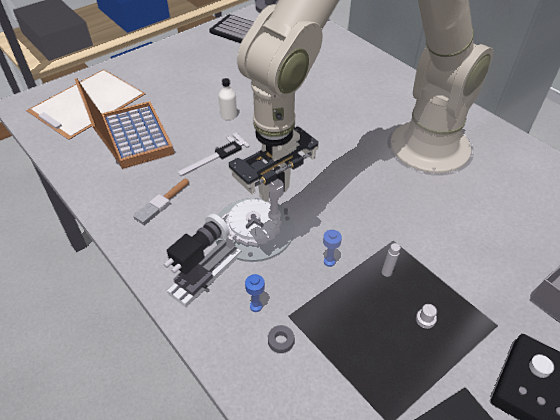

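Run:
```python
from h import *
import pickle
D=pickle.load(open('D4.pkl','rb'))
for n in D: print(n,proj(D[n],[[.638,.0297,.158],[.638,.0297,.154],[.638,.0297,.258]]).round(1).tolist())
cv2.imwrite('pics/w4c.png',cv2.resize(cv2.imread('pics/wrist4.png')[170:330,200:350],None,fx=4,fy=4,interpolation=2))
```

```text
scene [[274.6, 215.6], [274.6, 216.8], [274.5, 185.7]]
side [[254.1, 191.9], [254.1, 193.1], [253.7, 162.2]]
wrist [[276.5, 221.1], [276.5, 219.4], [276.5, 288.6]]
```

View pics/w4c.png

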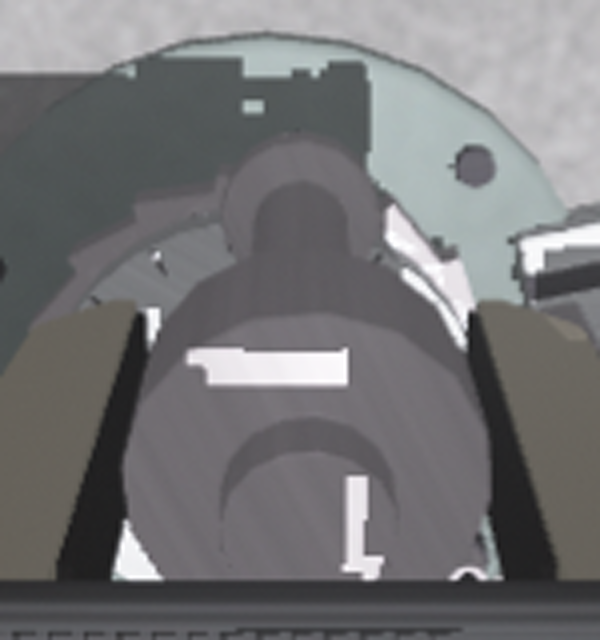

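Emit:
drive_tool(increments=[0.3, -2, 0, 0, 0.6, 0.6, -4, 0, 0, 0.6, 0.9, -6, -1, 0, 0.6, 1, -6.7, -3, 0, 0.6, 1, -6.7, -5, 0, 0.6, 1, -6.7, -7, 0, 0.6, 1, -6.7, -7.7, 0, 0.6, 1, -6.7, -7.7, 0, 0.6, 1, -6.7, -7.7, 0, 0.6])

```text
t: 7.15
eef_pos: [0.6485, -0.0376, 0.1532]
tcp_rot: [-3.141, -0.002, -0.001]
contact_force: [0.0, -0.2, -5.2]
gripper_width: 0.462
```

Run:
```python
from h import *
import pickle
D={}
for n in ['scene','side','wrist']:
    c=cam(n);save(c,n+'5');D[n]=c
pickle.dump(D,open('D5.pkl','wb'))
s=env.read_state();print(s['eef_pos'],s['tcp_rot'],s['gripper_width'],s['t'],s['contact_force'])
cv2.imwrite('pics/w5c.png',cv2.resize(cv2.imread('pics/wrist5.png')[130:330,180:380],None,fx=3.5,fy=3.5,interpolation=2))
cv2.imwrite('pics/sc5c.png',cv2.resize(cv2.imread('pics/scene5.png')[160:280,200:320],None,fx=5,fy=5,interpolation=2))
cv2.imwrite('pics/si5c.png',cv2.resize(cv2.imread('pics/side5.png')[140:260,220:340],None,fx=5,fy=5,interpolation=2))
```

```text
[ 0.64840457 -0.0373055   0.15329228] [-3.14093218e+00 -1.67164774e-03 -5.50558686e-04] 0.46650415788210176 7.3 [ 0.24226102 -0.28691891 -5.55098583]
```

View pics/w5c.png

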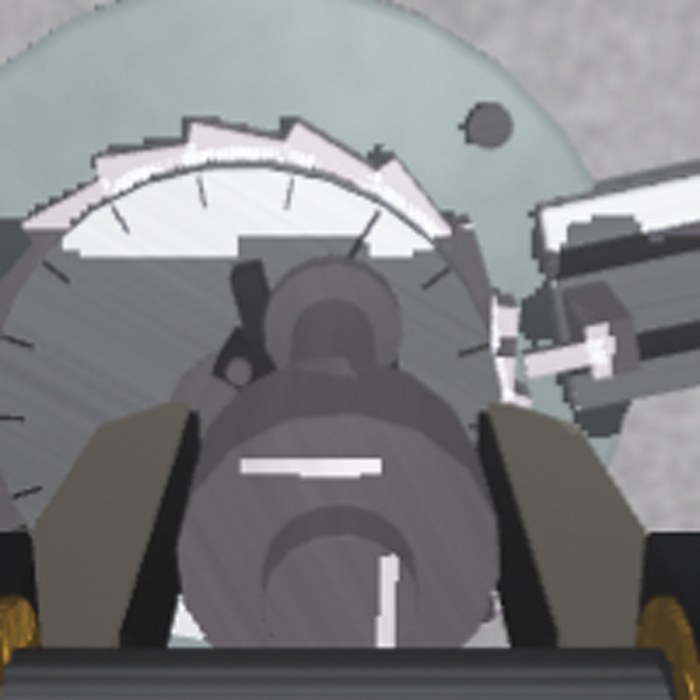

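View pics/sc5c.png

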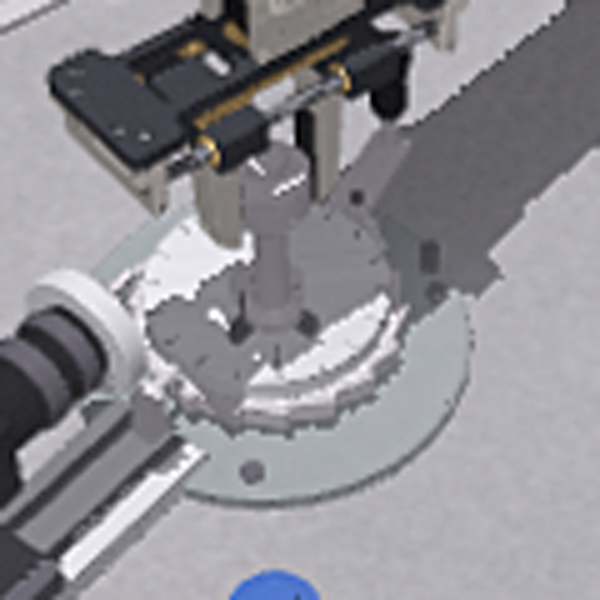

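View pics/si5c.png

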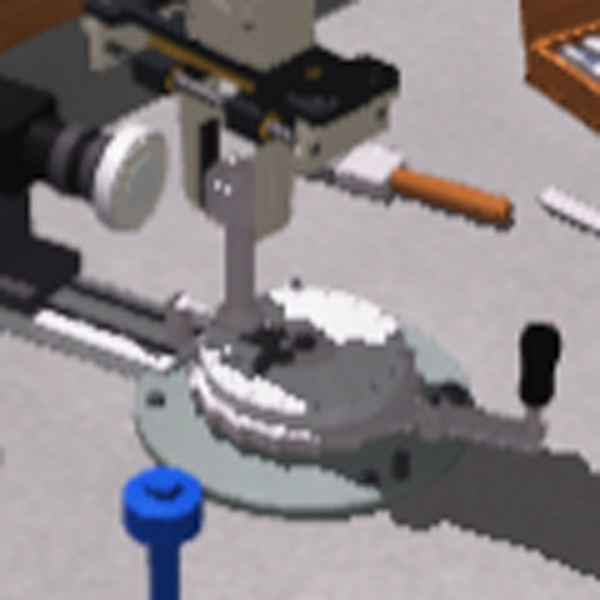

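Run:
```python
from m2 import *
D=pickle.load(open('D5.pkl','rb'));W=D['wrist']
w=lambda x,y:(180+(x+.5)/3.5-.5,130+(y+.5)/3.5-.5)
f=[(380,212),(291,178),(200,176),(112,207),(44,264),(5,337),(450,268),(488,346)]
print(circ(W,[w(*p) for p in f],.05,.0639))
ax=circ(W,[w(*p) for p in f],.05,.0639)[0][:2]
for p in [(380,212),(358,257)]:
    q=onz(W,*w(*p),.05)[:2]-ax; print(q,np.degrees(np.arctan2(q[1],q[0])))
# foot outline at its top edge z = .0857 , circle r 15
p=[(333,257),(295,270),(372,270),(268,305),(400,305)]
print('foot',circ(W,[w(*a) for a in p],.0857,.015), 'left jaw end top',onz(W,*w(248,266),.062)[:2]-ax)
for a in (57,58.5,60):
  print(a, ax+.042*np.array([np.cos(np.radians(a)),np.sin(np.radians(a))]))
```

```text
(array([ 0.6256, -0.0754,  0.05  ]), 0.25)
[0.03282308 0.05458964] 58.98279345581773
[0.0276281  0.04350077] 57.57965393624433
foot (array([ 0.6475, -0.0376,  0.05  ]), 0.21) left jaw end top [0.00207086 0.04463656]
57 [ 0.64847484 -0.04017584]
58.5 [ 0.64754494 -0.03958911]
60 [ 0.6466     -0.03902693]
```

The wrist measurement puts the foot at (0.6475, -0.0376) and the seat at (0.6475, -0.0396). So the foot is about 2 mm outward of the seat and clear of the jaws. Lowering.

Emit:
drive_tool(increments=[0, 0, -0.5, 0, 0.6, 0, 0, -1.2, 0, 0.6, 0, 0, -1.8, 0, 0.6, 0, 0, -2.2, 0, 0.6, 0, 0, -2.4, 0, 0.6, 0, 0, -2.5, 0, 0.6, 0, 0, -2.5, 0, 0.6])

```text
t: 8.18
eef_pos: [0.6484, -0.0373, 0.1283]
tcp_rot: [-3.141, -0.002, -0.001]
contact_force: [0.1, -0.3, -4.6]
gripper_width: 0.466
```

Emit:
drive_tool(increments=[0, 0, -0.05, 0, 0.6, 0, 0, -0.1, 0, 0.6, 0, 0, -0.15, 0, 0.6, 0, 0, -0.15, 0, 0.6])

```text
t: 8.68
eef_pos: [0.6484, -0.0373, 0.1268]
tcp_rot: [-3.141, -0.002, -0.001]
contact_force: [-0.3, -0.8, -5.7]
gripper_width: 0.464
```

Emit:
drive_tool(increments=[0, 0, -0.05, 0, 0.6, 0, 0, -0.1, 0, 0.6, 0, 0, -0.1, 0, 0.6])

```text
t: 9.05
eef_pos: [0.6484, -0.0374, 0.1258]
tcp_rot: [-3.141, -0.002, -0.001]
contact_force: [0.2, -0.2, -5.0]
gripper_width: 0.466
```

Emit:
drive_tool(increments=[0, 0, -0.05, 0, 0.6, 0, 0, -0.05, 0, 0.6])

```text
t: 9.3
eef_pos: [0.6485, -0.0373, 0.1256]
tcp_rot: [-3.141, -0.002, -0.001]
contact_force: [-1.0, 0.9, -0.3]
gripper_width: 0.464
```

Contact: the wrist force went from -5 N to about 0, so the platen now carries the weight. Releasing with a modest opening.

Emit:
drive_tool(increments=[0, 0, 0, 0, 0.05, 0, 0, 0, 0, -0.1, 0, 0, 0, 0, -0.2, 0, 0, 0, 0, -0.35, 0, 0, 0, 0, -0.35])

```text
t: 9.93
eef_pos: [0.6485, -0.0374, 0.1256]
tcp_rot: [-3.141, -0.002, -0.001]
contact_force: [-0.2, -0.6, 0.3]
gripper_width: 0.674
```

Run:
```python
from h import *
for n in ['scene','side','wrist']:
    c=cam(n);save(c,n+'6')
s=env.read_state();print(s['eef_pos'],s['gripper_width'],s['t'],s['contact_force'])
cv2.imwrite('pics/w6c.png',cv2.resize(cv2.imread('pics/wrist6.png')[130:330,180:380],None,fx=3,fy=3,interpolation=2))
cv2.imwrite('pics/si6c.png',cv2.resize(cv2.imread('pics/side6.png')[140:260,220:340],None,fx=5,fy=5,interpolation=2))
```

```text
[ 0.64845359 -0.03730624  0.12559095] 0.6722590918101323 10.075 [0.35706302 0.48459335 0.09641217]
```

View pics/w6c.png

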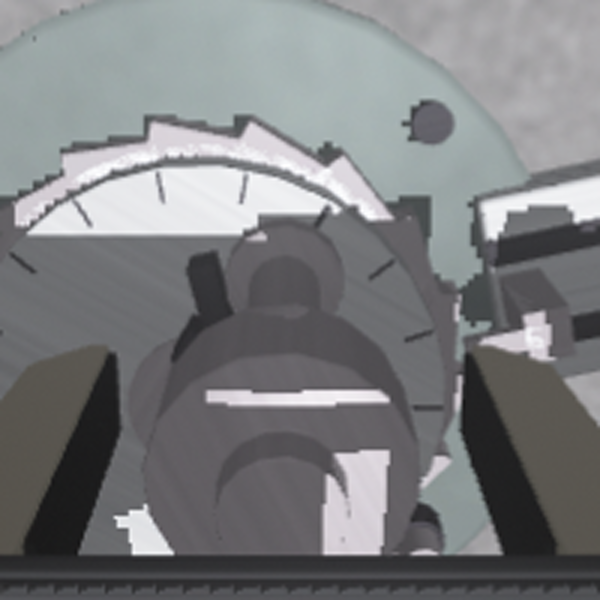

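View pics/si6c.png

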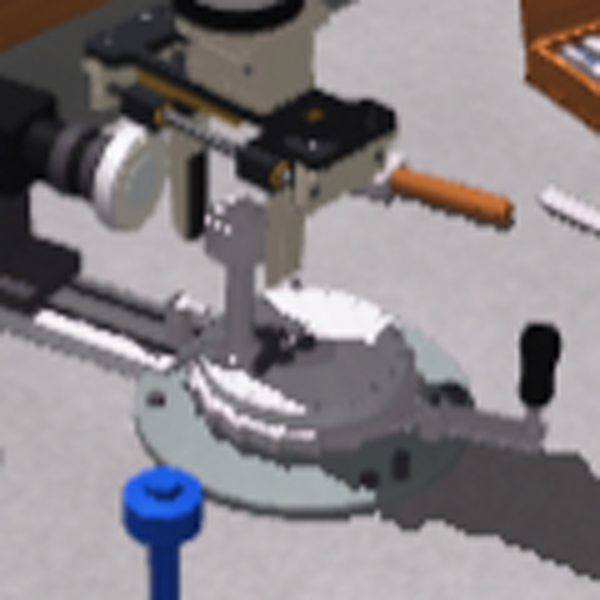

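The spindle stands on its own in the vee, with its foot beside the jaws and both fingers clear of it. I'll rise straight up and check what lies around the handle.

Emit:
drive_tool(increments=[0, 0, 1, 0, -0.35, 0, 0, 3, 0, -0.35, 0, 0, 6, 0, -0.35, 0, 0, 10, 0, -0.35, 0, 0, 13, 0, -0.35, 0, 0, 14, 0, -0.35])

```text
t: 10.82
eef_pos: [0.6492, -0.0374, 0.2681]
tcp_rot: [-3.141, -0.005, -0.001]
contact_force: [0.6, 0.2, -0.3]
gripper_width: 0.674
```

Run:
```python
from m2 import *
D={}
for n in ['scene','side','wrist']:
    c=cam(n);save(c,n+'7');D[n]=c
pickle.dump(D,open('D7.pkl','wb'))
print('caliper ends',onz(I,388,205,.01),onz(I,330,181,.01),'bottle',onz(I,413,197,0.0))
print(env.read_state()['eef_pos'])
cv2.imwrite('pics/w7c.png',cv2.resize(cv2.imread('pics/wrist7.png')[130:330,130:380],None,fx=3,fy=3,interpolation=2))
```

```text
caliper ends [ 0.41923579 -0.37994636  0.01      ] [ 0.64962039 -0.35797597  0.01      ] bottle [ 0.38815662 -0.49616375  0.        ]
[ 0.64825907 -0.03728106  0.26537466]
```

View pics/w7c.png

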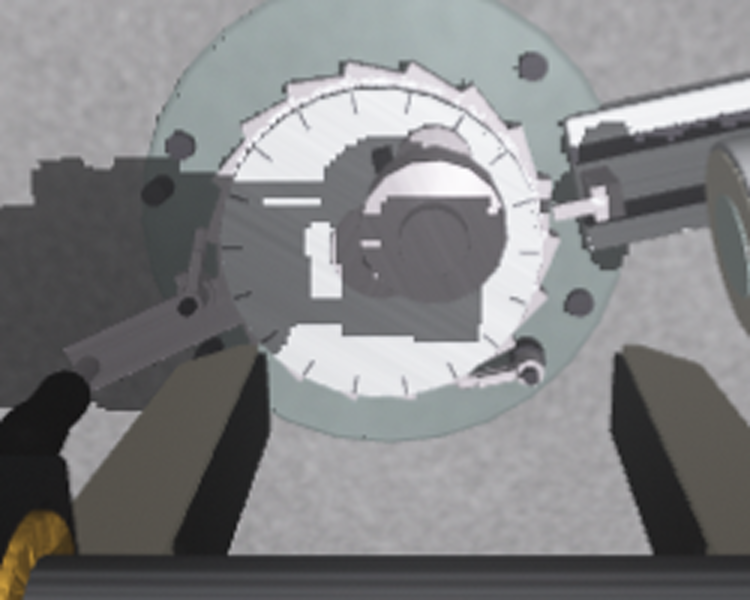

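View pics/side7.png

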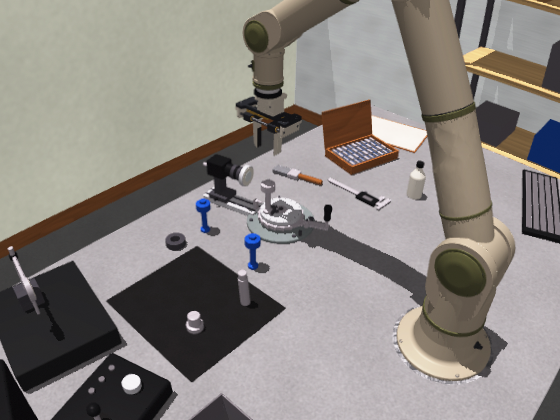

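The spindle stands upright in the vee (side view, about (267,195)), and nothing stands near the handle. I'll move to the far side of the handle with the fingers shut.

Emit:
drive_tool(increments=[-3, -3, 0, 0, 0.3, -7, -6, 0, 0, 1, -12, -11, 0, 0, 1, -16, -15, 0, 0, 1, -16.4, -15.5, -3, 0, 1, -16.4, -15.5, -8, 0, 1, -16.4, -15.5, -13, 0, 1, -16.4, -15.5, -16, 0, 1, -16.4, -15.5, -16, 0, 1], grip_force=20)

```text
t: 12.1
eef_pos: [0.4822, -0.1916, 0.1026]
tcp_rot: [-3.139, 0.004, -0.0]
contact_force: [-0.3, -0.1, -0.5]
gripper_width: 0.004
```

Run:
```python
from m2 import *
D={}
for n in ['scene','side','wrist']:
    c=cam(n);save(c,n+'8');D[n]=c
pickle.dump(D,open('D8.pkl','wb'))
s=env.read_state();print(s['eef_pos'],s['contact_force'],s['t'])
cv2.imwrite('pics/si8c.png',cv2.resize(cv2.imread('pics/side8.png')[110:260,240:390],None,fx=4,fy=4,interpolation=2))
```

```text
[ 0.48447188 -0.19242179  0.10592608] [ 0.54597454 -0.03513893 -0.00701282] 12.25
```

View pics/wrist8.png

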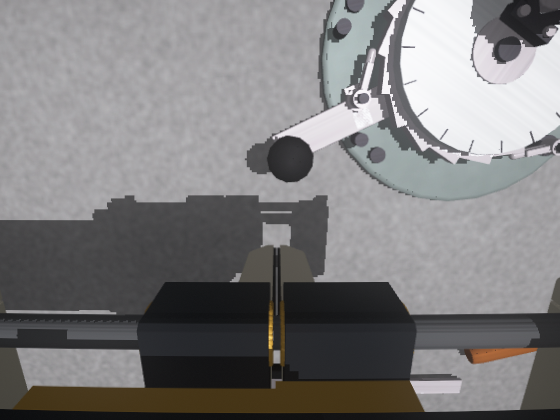

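View pics/si8c.png

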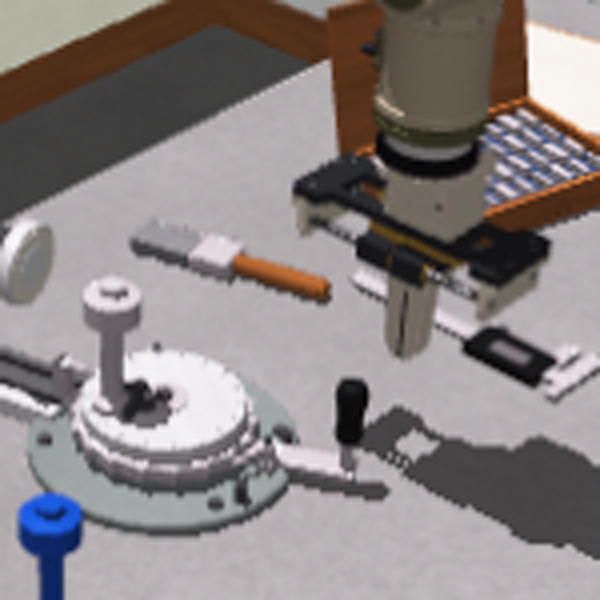

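Run:
```python
from m2 import *
W=pickle.load(open('D8.pkl','rb'))['wrist']
g=cv2.cvtColor(W['img'],cv2.COLOR_RGB2GRAY)
for p in [(290,158),(290,136),(290,181),(268,158),(313,158)]: print(p,onz(W,*p,.101).round(4))
```

```text
(290, 158) [ 0.4909 -0.136   0.101 ]
(290, 136) [ 0.4908 -0.125   0.101 ]
(290, 181) [ 0.4911 -0.148   0.101 ]
(268, 158) [ 0.4797 -0.136   0.101 ]
(313, 158) [ 0.5027 -0.136   0.101 ]
```

Emit:
drive_tool(increments=[0, 0, -2, 0, 1, 0, 0, -4, 0, 1, 0, 1, -4.5, 0, 1, 0, 2.2, -4.5, 0, 1, 0, 3, -4.5, 0, 1, 0, 3.4, -4.5, 0, 1, 0, 3.4, -4.5, 0, 1])

```text
t: 13.12
eef_pos: [0.4845, -0.1585, 0.0614]
tcp_rot: [3.142, -0.003, -0.001]
contact_force: [-0.8, -2.4, 1.3]
gripper_width: 0.006
```

Emit:
drive_tool(increments=[0, 0.3, 0, 0, 1, 0, 0.6, 0, 0, 1, 0, 0.6, 0, 0, 1])

```text
t: 13.5
eef_pos: [0.484, -0.1529, 0.0613]
tcp_rot: [3.141, -0.002, -0.001]
contact_force: [-2.6, -3.3, -0.4]
gripper_width: 0.013
```

Emit:
drive_tool(increments=[0, 0.5, 0, 0, 1, 0, 1.1, 0, 0, 1, 0, 1.7, 0, 0, 1, 0, 2.3, 0, 0, 1, 0, 2.9, 0, 0, 1, 0, 3.5, 0, 0, 1, 0, 4.1, 0, 0, 1, 0, 4.6, 0, 0, 1, 0, 5, 0, 0, 1, 0, 5.2, 0, 0, 1, 0, 5.2, 0, 0, 1])

```text
t: 14.88
eef_pos: [0.4841, -0.1006, 0.0613]
tcp_rot: [3.142, -0.002, -0.001]
contact_force: [-2.4, -2.5, -0.8]
gripper_width: 0.005
```

```bash
cat > look.py <<'E'
from m2 import *
import sys
k=sys.argv[1]
D={}
for n in ['wrist','scene','side']:
    c=cam(n);save(c,n+k);D[n]=c
pickle.dump(D,open(f'D{k}.pkl','wb'))
s=env.read_state();print(s['eef_pos'],s['contact_force'],s['t'])
a=cv2.resize(cv2.imread(f'pics/scene{k}.png')[140:280,190:320],None,fx=3,fy=3,interpolation=2)
b=cv2.resize(cv2.imread(f'pics/wrist{k}.png')[0:300,180:560],None,fx=1.05,fy=1.4,interpolation=2)
cv2.imwrite(f'pics/m{k}.png',np.hstack([a,b]))
E
python3 look.py 9
```

```text
[ 0.48412327 -0.10092029  0.06128246] [-1.61080574 -2.68048777 -1.27831642] 15.025
```

View pics/m9.png

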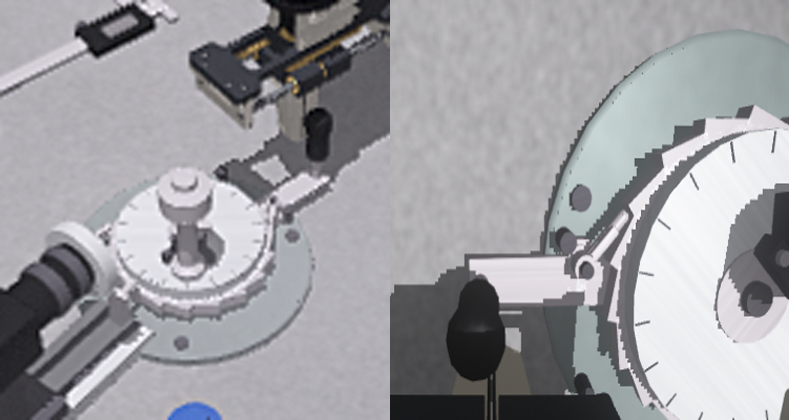

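Emit:
drive_tool(increments=[0, 0.2, 0, 0, 1, 0, 0.4, 0, 0, 1, 0, 0.4, 0, 0, 1])

```text
t: 15.4
eef_pos: [0.4838, -0.0975, 0.0613]
tcp_rot: [3.141, -0.002, -0.002]
contact_force: [-2.9, -7.3, 0.1]
gripper_width: 0.006
```

The force rose to 7 N, which is the end stop, at TCP y = -0.0975. I'll let the lever come back fully, moving past its rest contact.

Emit:
drive_tool(increments=[0, -0.4, 0, 0, 1, 0, -1.1, 0, 0, 1, 0, -1.8, 0, 0, 1, 0, -2.5, 0, 0, 1, 0, -3.2, 0, 0, 1, 0, -3.9, 0, 0, 1, 0, -4.6, 0, 0, 1, 0, -5.3, 0, 0, 1, 0, -6, 0, 0, 1, 0, -6.6, 0, 0, 1, 0, -7.2, 0, 0, 1, 0, -7.8, 0, 0, 1])

```text
t: 16.9
eef_pos: [0.4835, -0.1756, 0.0612]
tcp_rot: [3.141, -0.001, -0.002]
contact_force: [0.4, -0.3, 0.7]
gripper_width: 0.006
```

```bash
python3 look.py 10
```

```text
[ 0.48365283 -0.17577537  0.06124301] [ 0.641923   -0.58905399  0.04396341] 17.05
```

View pics/m10.png

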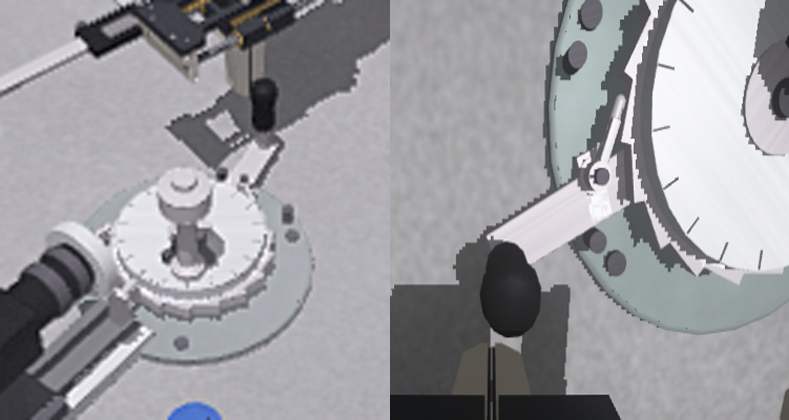

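View pics/wrist10.png

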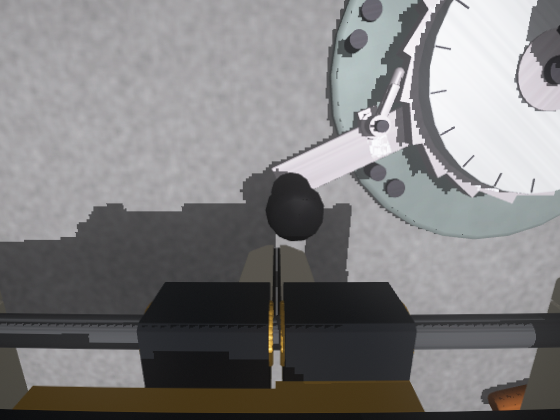

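Run:
```python
import cv2,numpy as np
o=[]
for k in ('8','10'):
    o.append(cv2.resize(cv2.imread(f'pics/scene{k}.png')[185:250,220:290],None,fx=5.7,fy=5.7,interpolation=2))
cv2.imwrite('pics/cmp.png',np.hstack(o))
o=[]
for k in ('8','10'):
    o.append(cv2.resize(cv2.imread(f'pics/side{k}.png')[170:240,240:310],None,fx=5.7,fy=5.7,interpolation=2))
cv2.imwrite('pics/cmps.png',np.hstack(o))
```

```text
(no output)
```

View pics/cmp.png

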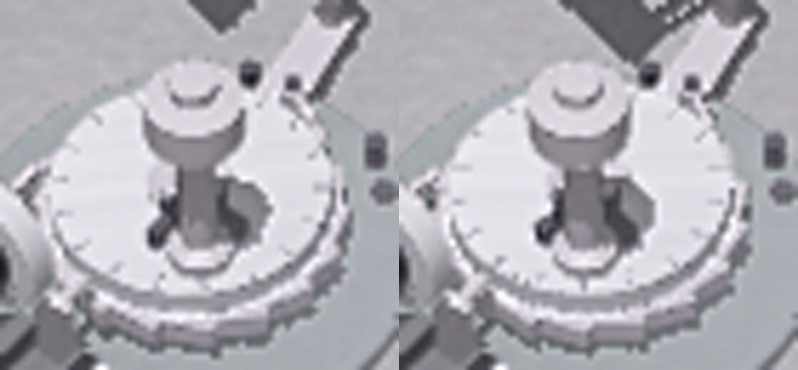

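View pics/cmps.png

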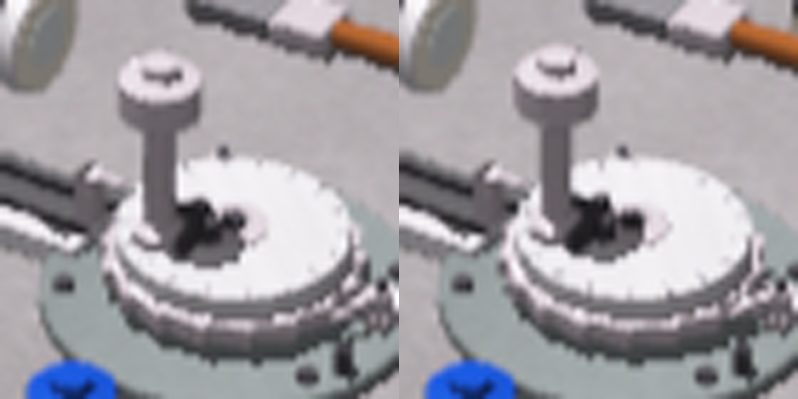

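```bash
cat > ang.py <<'E'
from m2 import *
ax=np.array([.6254,-.0752])
c=pickle.load(open('D10.pkl','rb'))['scene']
for n,x,y in (('before',195,96),('after1',579-399,97)):
    q=onz(c,220+x/5.7,185+y/5.7,.154)[:2]-ax;print(n,q.round(4),np.degrees(np.arctan2(q[1],q[0])).round(1))
for n,x,y in (('before',200,256),('after1',587-399,254)):
    q=onz(c,220+x/5.7,185+y/5.7,.058)[:2]-ax;print(n,'foot',q.round(4),np.degrees(np.arctan2(q[1],q[0])).round(1))
E
python3 ang.py
```

```text
before [0.0208 0.0369] 60.6
after1 [0.0261 0.0334] 52.0
before foot [0.0262 0.0428] 58.6
after1 foot [0.0296 0.0385] 52.5
```

After stroke 1 the spindle is at 52° and the pointer at about 12.5°. The platen is therefore at about -0.70 rad: the first stroke only corrected the start, and two more are needed. Stroke 2.

Emit:
drive_tool(increments=[0, 1.2, 0, 0, 1, 0, 1.9, 0, 0, 1, 0, 2.6, 0, 0, 1, 0, 3.3, 0, 0, 1, 0, 4, 0, 0, 1, 0, 4.7, 0, 0, 1, 0, 5.4, 0, 0, 1, 0, 6.1, 0, 0, 1, 0, 6.7, 0, 0, 1, 0, 7.2, 0, 0, 1, 0, 7.6, 0, 0, 1, 0, 7.8, 0, 0, 1])

```text
t: 18.55
eef_pos: [0.4824, -0.0976, 0.0611]
tcp_rot: [3.14, 0.001, -0.002]
contact_force: [-3.9, -6.2, -0.9]
gripper_width: 0.005
```

Emit:
drive_tool(increments=[0, 0, 0, 0, 1])

```text
t: 18.68
eef_pos: [0.4822, -0.0977, 0.0611]
tcp_rot: [3.14, 0.001, -0.002]
contact_force: [0.4, -4.4, 0.4]
gripper_width: 0.004
```

Emit:
drive_tool(increments=[0.1, -0.4, 0, 0, 1, 0.1, -1.1, 0, 0, 1, 0.1, -1.8, 0, 0, 1, 0.1, -2.5, 0, 0, 1, 0.1, -3.2, 0, 0, 1, 0.1, -3.9, 0, 0, 1, 0.1, -4.6, 0, 0, 1, 0.1, -5.3, 0, 0, 1, 0.1, -6, 0, 0, 1, 0.1, -6.6, 0, 0, 1, 0.1, -7.2, 0, 0, 1, 0.1, -7.8, 0, 0, 1])

```text
t: 20.18
eef_pos: [0.4829, -0.1758, 0.061]
tcp_rot: [3.14, 0.001, -0.002]
contact_force: [-1.4, -0.4, 0.5]
gripper_width: 0.006
```

```bash
python3 look.py 11
python3 - <<'E'
import cv2,numpy as np
o=[cv2.resize(cv2.imread(f'pics/{n}11.png')[y:y+65,x:x+70],None,fx=5.7,fy=5.7,interpolation=2) for n,x,y in (('scene',220,185),('side',240,170))]
cv2.imwrite('pics/cmp11.png',np.hstack(o))
E
```

```text
[ 0.48311481 -0.17586622  0.06106257] [-0.45425825 -0.01638617 -0.25035108] 20.325
```

View pics/cmp11.png

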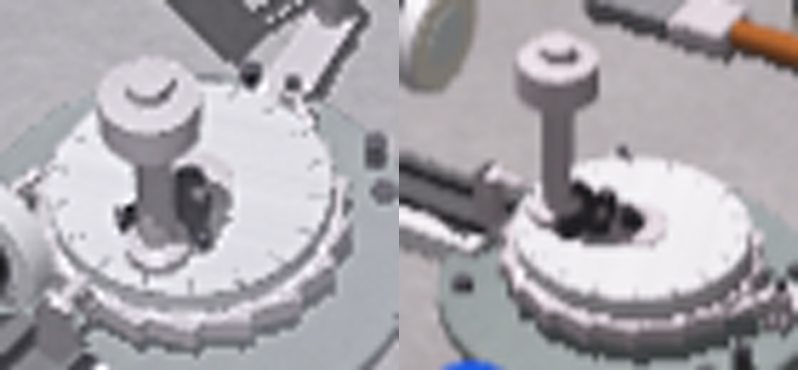

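View pics/wrist11.png

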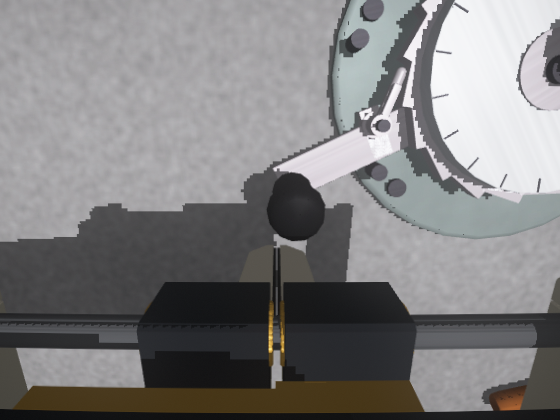

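Run:
```python
from m2 import *
ax=np.array([.6254,-.0752])
c=pickle.load(open('D11.pkl','rb'))['scene']
for n,x,y,z in (('flange',149,94,.154),('foot',158,248,.058)):
    q=onz(c,220+x/5.7,185+y/5.7,z)[:2]-ax;print(n,q.round(4),np.degrees(np.arctan2(q[1],q[0])).round(1))
```

```text
flange [0.0352 0.0237] 34.0
foot [0.0379 0.0274] 35.8
```

Emit:
drive_tool(increments=[0, 1.2, 0, 0, 1, 0, 1.9, 0, 0, 1, 0, 2.6, 0, 0, 1, 0, 3.3, 0, 0, 1, 0, 4, 0, 0, 1, 0, 4.7, 0, 0, 1, 0, 5.4, 0, 0, 1, 0, 6.1, 0, 0, 1, 0, 6.7, 0, 0, 1, 0, 7.2, 0, 0, 1, 0, 7.6, 0, 0, 1, 0, 7.8, 0, 0, 1])

```text
t: 21.82
eef_pos: [0.4819, -0.0978, 0.0609]
tcp_rot: [3.14, 0.003, -0.002]
contact_force: [-4.4, -5.1, -0.1]
gripper_width: 0.005
```

Emit:
drive_tool(increments=[0, 0, 0, 0, 1])

```text
t: 21.95
eef_pos: [0.4818, -0.0977, 0.0609]
tcp_rot: [3.139, 0.003, -0.002]
contact_force: [-1.0, -4.5, -1.6]
gripper_width: 0.006
```

Emit:
drive_tool(increments=[0.1, -0.4, 0, 0, 1, 0.1, -1.1, 0, 0, 1, 0.1, -1.8, 0, 0, 1, 0.1, -2.5, 0, 0, 1, 0.1, -3.2, 0, 0, 1, 0.1, -3.9, 0, 0, 1, 0.1, -4.6, 0, 0, 1, 0.1, -5.3, 0, 0, 1, 0.1, -6, 0, 0, 1, 0.1, -6.6, 0, 0, 1, 0.1, -7.2, 0, 0, 1, 0.1, -7.8, 0, 0, 1])

```text
t: 23.45
eef_pos: [0.4825, -0.1759, 0.0608]
tcp_rot: [3.139, 0.004, -0.002]
contact_force: [0.1, -0.1, -0.1]
gripper_width: 0.004
```

```bash
python3 look.py 12
python3 - <<'E'
import cv2,numpy as np
o=[cv2.resize(cv2.imread(f'pics/{n}12.png')[y:y+65,x:x+70],None,fx=5.7,fy=5.7,interpolation=2) for n,x,y in (('scene',220,185),('side',240,170))]
cv2.imwrite('pics/cmp12.png',np.hstack(o))
E
```

```text
[ 0.48263426 -0.17594021  0.06089514] [ 0.31839344 -0.26102856  0.484564  ] 23.6
```

View pics/cmp12.png

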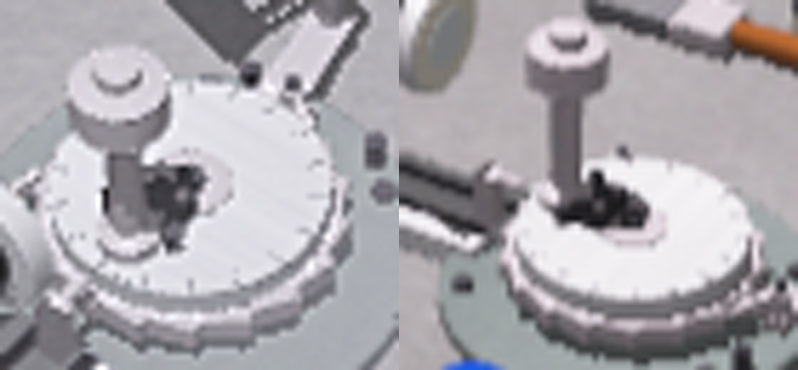

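View pics/wrist12.png

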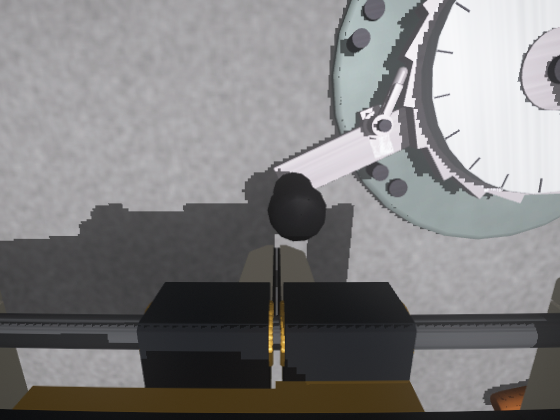

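The lever is back at rest. I'll retreat upward and take an overhead look to check the vee against the pointer.

Emit:
drive_tool(increments=[0, -1, 0, 0, 1, 0, -1, 3, 0, 1, 0, -1, 8, 0, 1, 0, -1, 14, 0, 1, 0, -1, 20, 0, 1, 3, -1, 25, 0, 1, 8, -1, 28, 0, 1, 12, -1, 28, 0, 1, 14, -1, 28, 0, 1, 14, -1, 28, 0, 1, 14, -1, 28, 0, 1])

```text
t: 24.98
eef_pos: [0.6216, -0.1864, 0.3406]
tcp_rot: [3.139, 0.004, -0.003]
contact_force: [-0.2, 0.2, 0.1]
gripper_width: 0.004
```

```bash
python3 look.py 13
python3 - <<'E'
from m2 import *
ax=np.array([.6254,-.0752])
c=pickle.load(open('D12.pkl','rb'))['scene']
for n,x,y,z in (('flange',119,83,.154),('foot',129,238,.058)):
    q=onz(c,220+x/5.7,185+y/5.7,z)[:2]-ax;print(n,q.round(4),np.degrees(np.arctan2(q[1],q[0])).round(1))
E
```

```text
[ 0.62172352 -0.18635689  0.34119913] [-0.22284454  0.62621032  0.81656291] 25.125
flange [0.0412 0.0107] 14.5
foot [0.0444 0.0146] 18.1
```

View pics/wrist13.png

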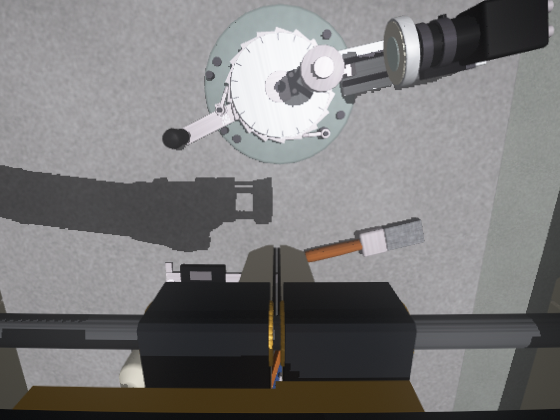

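Run:
```python
from m2 import *
c=pickle.load(open('D13.pkl','rb'))['wrist']
ax=onz(c,281,86,.05)[:2];print('hub',ax);ax=np.array([.6254,-.0752])
for n,u,v,z in (('flange',322,68,.154),('boss',323,67,.164),('handle',175,138,.101),('ring',404,51,.132)):
    q=onz(c,u,v,z)[:2]-ax;print(n,q.round(4),np.hypot(*q).round(4),np.degrees(np.arctan2(q[1],q[0])).round(1))
i=cv2.imread('pics/wrist13.png')[0:175,160:430];cv2.imwrite('pics/w13c.png',cv2.resize(i,None,fx=2.9,fy=2.9,interpolation=2))
i=cv2.imread('pics/side13.png')[150:250,190:340];cv2.imwrite('pics/s13c.png',cv2.resize(i,None,fx=5,fy=5,interpolation=2))
```

```text
hub [ 0.62644259 -0.07483929]
flange [0.0408 0.0097] 0.0419 13.3
boss [0.0405 0.0094] 0.0415 13.0
handle [-0.1273 -0.0617] 0.1415 -154.1
ring [0.1284 0.029 ] 0.1317 12.7
```

View pics/w13c.png

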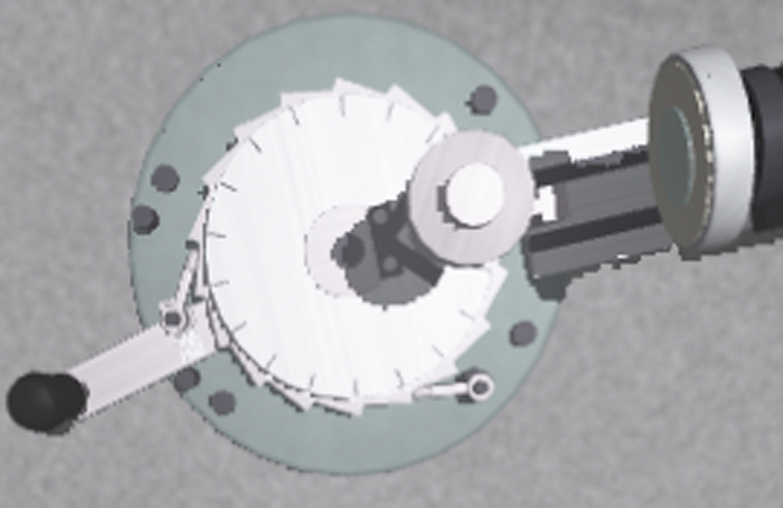

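View pics/s13c.png

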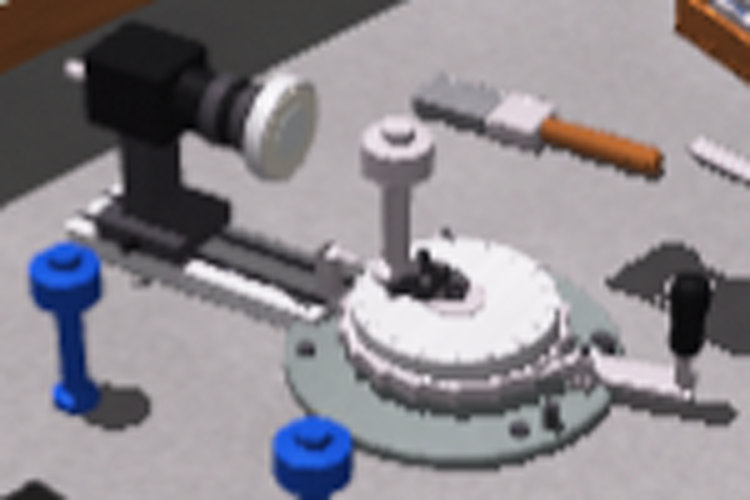

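The overhead crop shows the spindle (475,195) standing in line with the pointer and ring light: it measures 13.0–13.3° against 12.7° for the lens, at a radius of 42 mm. The handle (45,400) is at rest. Handing in.

```bash
python3 -c "
from bench import env
print(env.sign_off())"
```

```text
the job is handed in; nothing more can be done
None
```

I picked up the steel spindle by its flange, set it down in the vee, let go, and worked the lever three full strokes until the vee reached the pointer. It was handed in at about 25 s of the 67 s allowed; the sign-off gives no verdict.

- **Placing:** Just before lowering, the foot measured about 2 mm outward of the seat. I lowered until the wrist force dropped to about zero, then opened the fingers. The vee was then at about -0.8 rad.
- **Strokes:** Each stroke reached the end stop, where I read 4 to 7 N, and the lever came fully back each time. The first stroke only moved the platen to about -0.70 rad, and the next two brought it to the pointer.
- **Last checks:** From above, the spindle stands at 13.0–13.3° and the lens at 12.7°, so the vee is within about 0.01 rad of the pointer. It is 42 mm from the platen's axis and looks upright in the side view. The lever is at rest and the arm is clear of everything. I saw no other piece move, but I did not measure them again at the end.
- **Disagreements:**
  - The final foot angle read from the scene camera was 18°, and the flange in that view read 14.5°. I trusted the overhead view, because the foot is only a few pixels across in the scene picture.
  - In the same overhead picture the handle's radius came out at 141 mm instead of 148 mm; I put that down to the slanted view of its top.

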